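# Fold the ratchet drawing board flat

### The arm

A 6-joint arm with a two-finger parallel gripper is mounted at the origin on the work surface. World frame = base frame: x ahead of the robot, y to its left, z up, the work surface at z = 0. Lengths are in m, angles in degrees, forces in N, time in s.
With the tool pointing down it reaches from about 0.3 to 0.75 m from the base axis. Payload 8.5 kg.
Tool frame: the origin (TCP) lies midway between the tips of the shut fingers; the grasp point (between the pads) lies 19 mm behind it (env.hold_point_z is the distance from the TCP to the grasp point, in m); z points along the fingers, y is the line along which they close (so a half turn about z gives the same grasp; the last joint's range is limited). The gripper opens to 85 mm and grips with 20 to 120 N. Pads are 22 mm wide; open, the fingers measure 114 mm over their backs; the gripper's body (76 mm by 85 mm) begins 54 mm behind the grasp point. The pads swing forward as they close: fully open they stand 13 mm farther back than shut.
Start: joints at [-75.762, 21.807, 74.336, -0, 83.858, -12.336], TCP at [0.246, -0.492, 0.231] pointing down, gripper open.
Joint ranges: [-178.18, 178.18], [-50.72, 133.34], [12.68, 142.11], [-81.47, 261.47], [9.98, 163.14], [-165.26, 165.26]. Speed limits (degrees/s): [136.94, 136.94, 180, 180, 180, 180].

### API

Orientations are given as a 3x3 rotation matrix whose columns are the frame's x, y, z axes.
In Python, from rig import observe, get_image, camera_info, env gives the robot as it stands.
- The arm moves only by the tool drive_tool, never from a script. Its arguments are lists of equal length, an entry for each row: "offset": the shift along the tool's x, y, z in units of 40 mm (1.0 is 40 mm), a list of three; "turn": the turn, a rotation vector about the tool's x, y, z in units of 6 degrees (1.0 is 6 degrees), a list of three; "hand": the opening, from 0 (shut) to 1 (fully open). A call has exactly 10 rows; each row shifts and turns the commanded pose from where the row before left it, along the tool's axes as they then stand; what a row does not reach is not made up. A row lasts 1/8 s, in which the tool goes at most 62.5 mm and 10.7 degrees, less where a joint would pass 70% of its speed; a pose out of reach is approached as far as the arm can. A call is refused whole if a number of a shift passes 1 or a number of a turn 1, either way. A call with a gripper value outside its range is refused whole. The fingers move at their own pace and stop on an object; "newtons" is the grip in N (left out, the last holds). Time passes only in rows, so rows that do not move let the fingers close, or fill a call up. It gives the time, the measured TCP pose, the force, the opening and the grip force at its end, in the units of the state.
- observe(): the state, without advancing time (a new reading comes with each control period).
- get_image(name): name is "scene" or "side" or "wrist"; returns the picture (384x512x3 uint8, blue, green, red); there is no depth.
- camera_info(name): a dict with "fx", "fy", "cx", "cy" (pixels), "k1" (the pictures are not rectified: a ray, as slopes to the right and down, at radius r is drawn at 1 + k1 r^2 times it, then the intrinsics apply), "world_to_cam" (4x4, takes a point from world to camera coordinates). Camera axes: x right, y down, z forward; pixel columns grow to the right and rows downward; lengths in m; the calibration is good to about 2 mm. A picture is of the moment at which its call begins: read the wrist's pose just before it. camera_info takes no time and is no camera call; for the wrist camera it gives the pose at the moment of the call.
- env.close_job(): hands the job in; it is judged then, once.
The state is a dict: "time_s": time; "q": joint angles; "qvel": joint speeds; "joint_efforts": joint torques, N m; "position": TCP position; "tool_rot": TCP orientation; "ft_force": force on the tool from outside, world axes, zero at the start; "wrist_torque": the same for the moment, N m; "grip_width": finger opening in m; "gripper_force": force on a finger pad.
Only numpy, scipy, OpenCV 4.12 (cv2) and the standard library are available. Lean on these libraries where they do the work, as an engineer would, in place of code of your own. Each camera call takes 0.05 s, during which the arm holds its last target. There are 200 camera calls.

### The job

The small drawing board of the table easel is propped up by a ratchet. First press down the pad of the long release lever at the easel's side, all the way, so that the pawl is free of the toothed wheel, then push the board down past the teeth until it lies flat on the easel's box, and let go. Only press with the fingertips: do not raise the board, leave the lever pressed down, and leave the ink bottle, its cap, the brush and the cup where they stand.

Things in the scene. Friction and masses are not known exactly. Their poses are not given: they have to be found in the camera images.
- easel: the table easel's fixed wooden box, 260 (its x) by 280 (its y) by 88 mm high; origin at the centre of its underside on the table, x away from the robot's side towards the hinge, y towards the side with the ratchet wheel and release lever, z up. It stands at any yaw within about 17 degrees. A thin sheet of paper lies on the table in front of it.
- hinge (a point): the middle of the board's hinge axis, at (120, 0, 95) mm in the easel's frame; the axis runs along the easel's y. Fixed to the box, axes as the easel's.
- board_top (a point): point on the upper (paper) face of the plywood drawing board (12 mm thick, 270 wide), mid-width, 225 mm from the hinge axis along the board and 30 mm in from the free edge. The board's middle plane passes through the axis. The free edge, nearest the robot, is raised at the start to about 305 mm above the table. Axes: the easel's, tilted with the board (z normal to the face).
- board (a joint): tilt of the board about the hinge in rad: 0 = lying flat on the box (upper face then 101 mm above the table), 0.865 to 0.94 = raised at the start. The hinge is stiff: the board stays at any angle, and needs about 3 to 8 N at board_top to go down. While the pawl is in, a tooth of the dark steel ratchet wheel (172 mm across, turning with the board beside the box) stops it at about 0.85.
- pad (a point): centre of the top face of the release lever's pad, a steel plate 42 x 42 x 8 mm beside the front of the box (at the start at (-140, 190, 85) mm in the easel's frame), on a lever that turns about an axis along the easel's y at (27, 30) mm (x, z) in the easel's frame. Pressed, the pad goes down some 40 mm and tilts by 0.24 rad. The space above the pad is open; the board's nearest edge is 55 mm to its side.
- pawl (a joint): turn of the release lever with its pawl in rad: 0 = pawl in the teeth, 0.155 = just clear of them, 0.24 = end stop. It needs about 3 N at the pad and stays where it is put (no spring).
- ink: ink bottle, loose, open, diameter 42, height 60 mm, in front of the box; origin at the centre of its underside. To be left alone.
- cap: black bottle cap, loose, diameter 34, height 14 mm, in front of the box; origin under its centre. To be left alone.
- brush: paint brush, loose, about 200 mm long, lying on the table on the side of the box away from the lever. To be left alone.
- jar: white cup, loose, diameter 68, height 85 mm, on the lever's side of the box, some 140 mm or more from the pad; origin under its centre. To be left alone.

How it is judged (in metres and radians):
On the way, in this order (a step that is already met when the one before it is completed fails the run):
1. the pawl is pressed free of the teeth while the board is still up (value of joint pawl above 0.16 rad and value of joint board above 0.75 rad), for 0.1 s.
2. the board is pushed down flat on the box (value of joint board below 0.04 rad), for 0.2 s.
At the end, for the whole second after the job is handed in: The board lies flat on the box (tilt under 0.04 rad, about 9 mm at the point 30 mm in from its free edge) and is at rest, the release lever is still pressed clear of the teeth (over 0.16 rad), and the ink bottle, cap, brush and cup are within 30 mm of where they stood (value of joint board below 0.04 rad and velocity of joint board between -0.05 and 0.05 rad/s and value of joint pawl above 0.16 rad and distance of each of ink, cap, brush, jar from where it was at the start of the episode below 0.03 m); the robot touches nothing.
It fails at once if the board is raised instead of pushed down (value of joint board above 1.02 rad).
It fails at once if the board is forced down with the pawl still in the teeth (value of joint pawl below 0.12 rad and value of joint board below 0.78 rad).
It fails at once if the ink bottle, cap, brush or cup is pushed away or picked up (distance of any of ink, cap, brush, jar from where it was at the start of the episode above 0.03 m).
It also fails if it takes over 54 s, if anything falls off the work surface, if the arm or the gripper's body presses on something with over 40 N, if the wrist force passes 120 N, or if a joint passes its speed limit or range.

## Working session

There is one attempt and no reset: what is moved stays moved. The work goes in short steps, Python scripts to look and compute and a tool call to move; the robot and the scene stay as the last step left them, time stands still between calls to the robot, and variables do not carry over. Pictures are saved under pics/ and viewed, at most 10 in all, crops included, and the job is handed in when it is done.

Besides the shell and the picture viewer there is one more tool, called by a JSON object that holds its "api" and its "payload". drive_tool: Moves the arm, as the interface text tells. Its arguments: {"type":"object","properties":{"offset":{"type":"array"},"turn":{"type":"array"},"hand":{"type":"array"},"newtons":{"type":"number"}},"required":["offset","turn","hand"]}

```bash
mkdir -p pics; python3 - <<'E'
from rig import observe,get_image,camera_info,env
import cv2
o=observe();print(o['time_s'],o['position'],o['tool_rot'],o['ft_force'])
for n in('scene','side'):
    cv2.imwrite(f'pics/{n}0.png',get_image(n));c=camera_info(n);print(n,c)
E
```

```text
0.0 [ 0.24595192 -0.49160839  0.23071705] [[ 8.94364359e-01  4.47339096e-01 -3.54141368e-04]
 [ 4.47339123e-01 -8.94363288e-01  1.42079977e-03]
 [ 3.18848249e-04 -1.42913397e-03 -9.99998928e-01]] [-0.80704163  0.5691645   0.98529126]
scene {'fx': 366.7370417211458, 'fy': 366.7370417211458, 'cx': 256.87491257120377, 'cy': 189.95968664700018, 'k1': -0.05119067794291726, 'world_to_cam': array([[-0.67196746, -0.74046705,  0.01297267,  0.37386396],
       [-0.64017771,  0.57197072, -0.51285669,  0.4648741 ],
       [ 0.37233349, -0.35292782, -0.85837621,  0.75414532],
       [ 0.        ,  0.        ,  0.        ,  1.        ]])}
side {'fx': 374.8453864405595, 'fy': 374.8453864405595, 'cx': 252.28519036099695, 'cy': 187.9333590291708, 'k1': -0.09581056451715332, 'world_to_cam': array([[ 0.99319027, -0.11636284, -0.00572462, -0.58443386],
       [-0.07903993, -0.6369007 , -0.76688343,  0.09701736],
       [ 0.08559072,  0.76211364, -0.64176089,  0.85673084],
       [ 0.        ,  0.        ,  0.        ,  1.        ]])}
```

View pics/scene0.png

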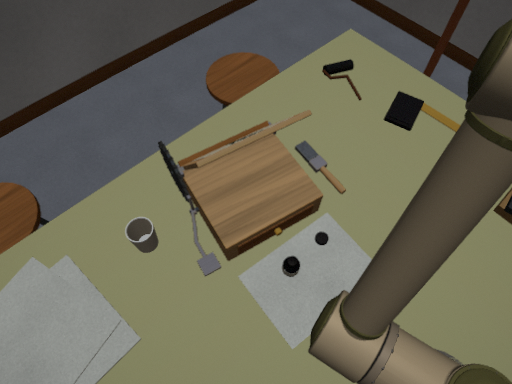

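View pics/side0.png

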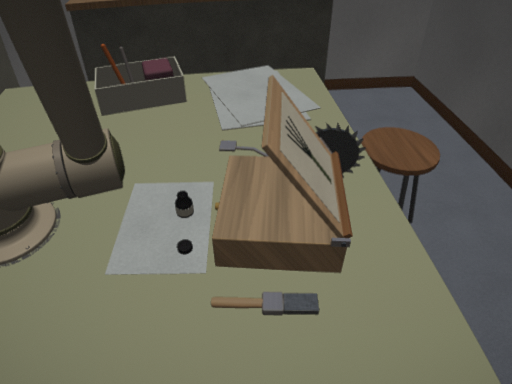

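The scene view shows the pad at about (208,264), the box front edge from (228,243) to (320,200) and the cup at (141,232). The side view shows the pad at (228,146), the raised board with its free-edge far corner at (270,85), and the wheel at (340,148). I'll zoom in for exact corner pixels.

```bash
python3 - <<'E'
import cv2,numpy as np
a=cv2.imread('pics/scene0.png')[105:285,150:335];b=cv2.imread('pics/side0.png')[70:270,205:365]
def up(i,x0,y0):
    s=600/ i.shape[0]*0+ (390/max(i.shape[1],1)); i=cv2.resize(i,None,fx=s,fy=s,interpolation=cv2.INTER_CUBIC)
    i=cv2.convertScaleAbs(i,alpha=1.3,beta=15)
    for v in range(0,400,20):
        for ax in(0,1):
            o=(x0,y0)[ax]; p=int((((-o)%20+v))*s)
            if p<i.shape[1-ax]:
                if ax==0: cv2.line(i,(p,0),(p,6),(0,0,255),1);cv2.putText(i,str(int(o+(-o)%20+v)),(p,16),0,.35,(0,0,255))
                else: cv2.line(i,(0,p),(6,p),(0,0,255),1);cv2.putText(i,str(int(o+(-o)%20+v)),(8,p+4),0,.35,(0,0,255))
    return i
A=up(a,150,105);B=up(b,205,70);h=max(A.shape[0],B.shape[0])
f=lambda i:cv2.copyMakeBorder(i,0,h-i.shape[0],0,10,0)
C=np.hstack([f(A),f(B)]);print(C.shape);cv2.imwrite('pics/z.png',C)
E
```

```text
(488, 800, 3)
```

View pics/z.png

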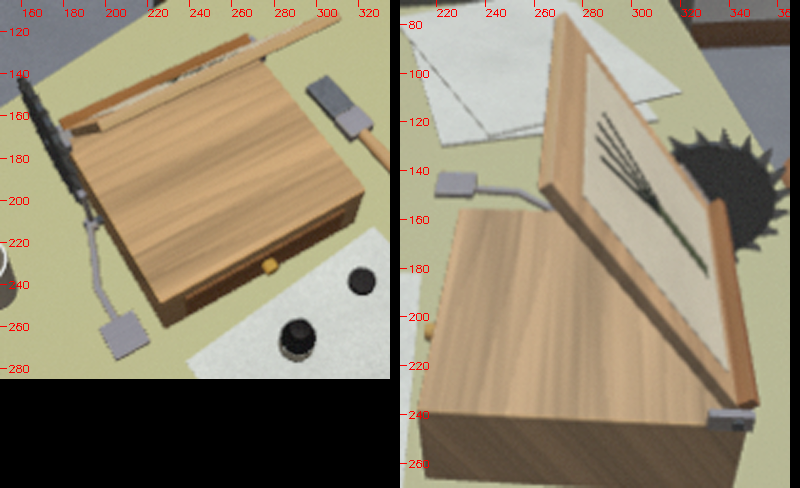

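```bash
cat > h.py <<'E'
import numpy as np,cv2
from scipy.optimize import least_squares
from rig import observe,get_image,camera_info,env
CI={n:camera_info(n) for n in('scene','side')}
def proj(n,p):
    c=CI[n];q=c['world_to_cam']@np.append(p,1);u=q[:2]/q[2];u=u*(1+c['k1']*(u@u))
    return np.array([c['fx']*u[0]+c['cx'],c['fy']*u[1]+c['cy']])
def R(y):c,s=np.cos(y),np.sin(y);return np.array([[c,-s,0],[s,c,0],[0,0,1]])
def e2w(e,p):return R(e[2])@(np.array(p)/1000)+[e[0],e[1],0]
def bd(t,a,y,z):return [120-a*np.cos(t)+z*np.sin(t),y,95+a*np.sin(t)+z*np.cos(t)]
def ontable(n,uv,z=0):
    return least_squares(lambda v:proj(n,[v[0],v[1],z])-uv,[.6,0]).x
E
python3 - <<'E'
from h import *
obs=[('scene',(-140,190,85),(209.3,263.9)),('scene',(-130,140,88),(226.4,248.3)),('scene',(-130,-140,88),(322.2,195.1)),
('side',(-130,-140,88),(212.4,239)),('side',(-130,140,88),(229.6,155.7)),('side',(-140,190,85),(228,145.5)),
('side',('b',255,-135,-6),(262.4,145.5)),('side',('b',255,135,-6),(272.7,75.3))]
def P(v,p):return e2w(v,bd(v[3],*p[1:]) if p[0]=='b' else p)
f=lambda v:np.concatenate([proj(n,P(v,p))-u for n,p,u in obs])
s=least_squares(f,[.6,0,0,.9]);e=s.x;print(e,np.round(s.fun.reshape(-1,2),1))
np.save('e.npy',e)
print('pad',e2w(e,(-140,190,85)),'top',e2w(e,bd(e[3],225,0,6)),'hinge',e2w(e,(120,0,95)))
print('edge',[e2w(e,bd(e[3],255,y,6)) for y in(-135,135)])
print('jar',ontable('scene',(141,225),.085),'ink',ontable('scene',(291,263),.06),ontable('side',(184,207),.04))
E
```

```text
[ 0.6448026  -0.05357588 -0.19468409  0.95606942] [[-0.7 -1.3]
 [-0.6 -0.3]
 [ 1.7 -0.7]
 [-1.3 -0.7]
 [-0.3 -1.1]
 [-0.  -1.1]
 [ 1.6  0.4]
 [-1.9  0. ]]
pad [0.54420412 0.15991872 0.085     ] top [ 0.6400306  -0.05263493  0.28226988] hinge [ 0.76253566 -0.07679067  0.095     ]
edge [array([ 0.59693875, -0.18173742,  0.30677781]), array([0.64917203, 0.08316196, 0.30677781])]
jar [0.72573743 0.22238281] ink [0.42359112 0.01377491] [ 0.42935501 -0.01759167]
```

{"api": "drive_tool", "payload": {"offset": [[0,0,-0.4],[0,0,-0.4],[0,0,-0.4],[0,0,-0.4],[0,0,0],[0,0,0],[0,0,0],[0,0,0],[0,0,0],[0,0,0]], "turn": [[0,0,0.9],[0,0,0.9],[0,0,0.9],[0,0,0.9],[0,0,0.9],[0,0,0.9],[0,0,0.9],[0,0,0],[0,0,0],[0,0,0]], "hand": [0,0,0,0,0,0,0,0,0,0]}}

```text
time_s: 1.35
position: [0.246, -0.4919, 0.2953]
tool_rot: [[0.981, -0.194, -0.0], [-0.194, -0.981, 0.0], [-0.0, -0.0, -1.0]]
ft_force: [-0.4, -0.1, 0.2]
grip_width: -0.0
gripper_force: 0.0
```

{"api": "drive_tool", "payload": {"offset": [[0.1,-0.87,0],[0.1,-0.87,0],[0.1,-0.87,0],[0.1,-0.87,0],[0.1,-0.87,0],[0.1,-0.87,0],[0.1,-0.87,0],[0.1,-0.87,0],[0.1,-0.87,0],[0.1,-0.87,0]], "turn": [[0,0,0],[0,0,0],[0,0,0],[0,0,0],[0,0,0],[0,0,0],[0,0,0],[0,0,0],[0,0,0],[0,0,0]], "hand": [0,0,0,0,0,0,0,0,0,0]}}

```text
time_s: 2.6
position: [0.3532, -0.1572, 0.2955]
tool_rot: [[0.981, -0.194, 0.0], [-0.194, -0.981, -0.0], [0.0, 0.0, -1.0]]
ft_force: [0.5, 0.2, -0.6]
grip_width: 0.0003
gripper_force: 0.0
```

{"api": "drive_tool", "payload": {"offset": [[0.1,-0.97,0],[0.1,-0.97,0],[0.2,-0.97,0],[0.3,-0.97,0],[0.3,-0.97,0],[0.3,-0.97,0.2],[0.4,-0.97,0.2],[0.5,-0.97,0.4],[0.5,-0.97,0.4],[0.5,0,0.3]], "turn": [[0,0,0],[0,0,0],[0,0,0],[0,0,0],[0,0,0],[0,0,0],[0,0,0],[0,0,0],[0,0,0],[0,0,0]], "hand": [0,0,0,0,0,0,0,0,0,0]}}

```text
time_s: 3.85
position: [0.5471, 0.1615, 0.2342]
tool_rot: [[0.982, -0.191, -0.001], [-0.191, -0.982, 0.0], [-0.001, -0.0, -1.0]]
ft_force: [-0.5, -0.7, -0.3]
grip_width: -0.0002
gripper_force: 0.0
```

{"api": "drive_tool", "payload": {"offset": [[0,0,0.5],[0,0,0.5],[0,0,0.5],[0,0,0.5],[0,0,0.5],[0,0,0],[0,0,0],[0,0,0],[0,0,0],[0,0,0]], "turn": [[0,0,0],[0,0,0],[0,0,0],[0,0,0],[0,0,0],[0,0,0],[0,0,0],[0,0,0],[0,0,0],[0,0,0]], "hand": [0,0,0,0,0,0,0,0,0,0]}}

```text
time_s: 5.1
position: [0.5466, 0.1593, 0.1356]
tool_rot: [[0.981, -0.195, 0.0], [-0.195, -0.981, 0.0], [0.0, -0.0, -1.0]]
ft_force: [-0.3, 1.6, -0.1]
grip_width: -0.0001
gripper_force: 0.0
```

```bash
python3 - <<'E'
from h import *
o=observe();e=np.load('e.npy');print(o['time_s'],o['position'],R(e[2]).T@(o['position']-[e[0],e[1],0])*1000)
a=get_image('scene')[160:320,120:320];b=get_image('side')[70:230,150:350]
cv2.imwrite('pics/p1.png',cv2.resize(np.hstack([a,b]),None,fx=2,fy=2,interpolation=2))
E
```

```text
5.1 [0.54662219 0.15926277 0.13558436] [-137.5007163   189.82423053  135.58435744]
```

View pics/p1.png

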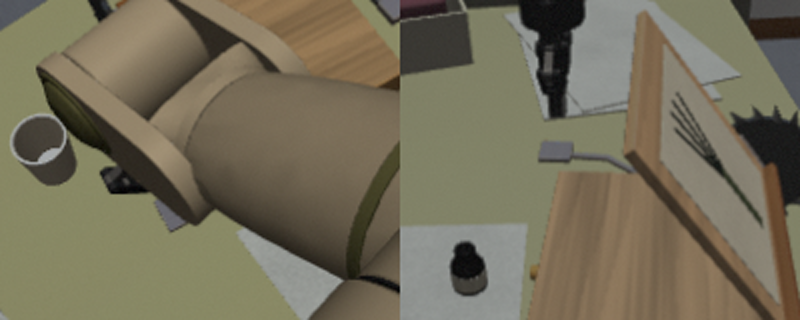

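The fingertips stand straight above the pad in the side view, tip (556,115) and pad (556,152) in the crop, clear of the board and the cup. Now I'll press down.

{"api": "drive_tool", "payload": {"offset": [[0,0,0.3],[0,0,0.3],[0,0,0.3],[-0.03,0,0.2],[-0.03,0,0.2],[-0.03,0,0.2],[-0.03,0,0.2],[-0.03,0,0.2],[0,0,0.2],[0,0,0]], "turn": [[0,0,0],[0,0,0],[0,0,0],[0,0,0],[0,0,0],[0,0,0],[0,0,0],[0,0,0],[0,0,0],[0,0,0]], "hand": [0,0,0,0,0,0,0,0,0,0]}}

```text
time_s: 6.45
position: [0.5409, 0.1604, 0.0506]
tool_rot: [[0.981, -0.195, -0.0], [-0.195, -0.981, -0.0], [-0.0, 0.0, -1.0]]
ft_force: [0.5, 0.0, -0.8]
grip_width: -0.0
gripper_force: 0.0
```

{"api": "drive_tool", "payload": {"offset": [[0,0,0.05],[0,0,0.05],[0,0,0.05],[0,0,0.05],[0,0,0.05],[0,0,0],[0,0,0],[0,0,0],[0,0,0],[0,0,0]], "turn": [[0,0,0],[0,0,0],[0,0,0],[0,0,0],[0,0,0],[0,0,0],[0,0,0],[0,0,0],[0,0,0],[0,0,0]], "hand": [0,0,0,0,0,0,0,0,0,0]}}

```text
time_s: 7.7
position: [0.5416, 0.1605, 0.046]
tool_rot: [[0.981, -0.194, 0.005], [-0.194, -0.981, 0.0], [0.005, -0.001, -1.0]]
ft_force: [-14.6, -2.0, 43.4]
grip_width: 0.0003
gripper_force: 22.3
```

```bash
python3 - <<'E'
from h import *
o=observe();e=np.load('e.npy');print(o['time_s'],o['ft_force'],R(e[2]).T@(o['position']-[e[0],e[1],0])*1000)
print(proj('side',o['position']),proj('side',e2w(e,(-148,190,44))))
b=get_image('side')[90:210,170:290]
cv2.imwrite('pics/p2.png',cv2.resize(b,None,fx=4,fy=4,interpolation=2))
E
```

```text
7.7 [-14.56227729  -1.95463568  43.40110304] [-142.7168459   190.0899981    46.00825816]
[227.65508575 156.60916296] [225.71915388 157.16856825]
```

View pics/p2.png

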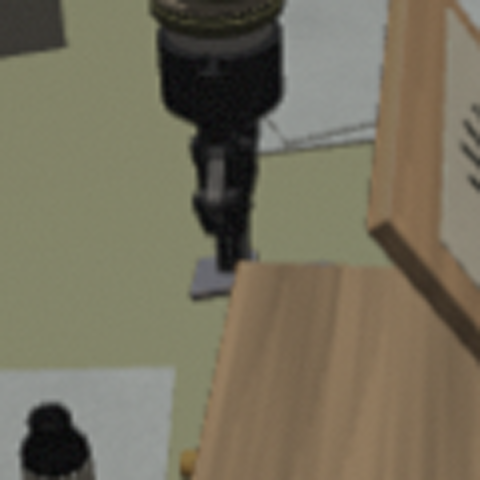

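At 43 N on the end stop, with the pad level where it should be when pressed (about 44 mm), the lever is fully down. I'll lift and go over the board.

{"api": "drive_tool", "payload": {"offset": [[0,0,-0.5],[0,0,-0.8],[0,0,-1],[0,0,-1],[0,0,-1],[0,0,-1],[0,0,-1],[0,0,-1],[0,0,-1],[0,0,-0.6]], "turn": [[0,0,0],[0,0,0],[0,0,0],[0,0,0],[0,0,0],[0,0,0],[0,0,0],[0,0,0],[0,0,0],[0,0,0]], "hand": [0,0,0,0,0,0,0,0,0,0]}}

```text
time_s: 9.0
position: [0.5408, 0.1604, 0.3994]
tool_rot: [[0.981, -0.195, 0.003], [-0.195, -0.981, 0.0], [0.003, -0.001, -1.0]]
ft_force: [1.5, -0.8, -0.1]
grip_width: -0.0003
gripper_force: 0.0
```

{"api": "drive_tool", "payload": {"offset": [[0.5,0.6,0],[0.5,0.6,0],[0.5,0.6,0],[0.5,0.6,0],[0.5,0.6,0],[0.5,0.6,0],[0.5,0.6,0],[0.6,0.55,0],[0,0,0],[0,0,0]], "turn": [[0,0,0],[0,0,0],[0,0,0],[0,0,0],[0,0,0],[0,0,0],[0,0,0],[0,0,0],[0,0,0],[0,0,0]], "hand": [0,0,0,0,0,0,0,0,0,0]}}

```text
time_s: 10.25
position: [0.6644, -0.0574, 0.3973]
tool_rot: [[0.981, -0.194, -0.0], [-0.194, -0.981, 0.0], [-0.0, -0.0, -1.0]]
ft_force: [0.2, -0.4, 0.2]
grip_width: 0.0002
gripper_force: 0.0
```

```bash
python3 - <<'E'
from h import *
o=observe();e=np.load('e.npy');print(o['time_s'],o['ft_force'],R(e[2]).T@(o['position']-[e[0],e[1],0])*1000)
b=np.hstack([get_image('side')[20:260,160:400],get_image('scene')[80:320,120:360]])
cv2.imwrite('pics/p3.png',cv2.resize(b,None,fx=1.6,fy=1.6,interpolation=2))
E
```

```text
10.25 [ 0.21436257 -0.41129911  0.21416334] [1.99484551e+01 6.35199813e-02 3.97287926e+02]
```

View pics/p3.png

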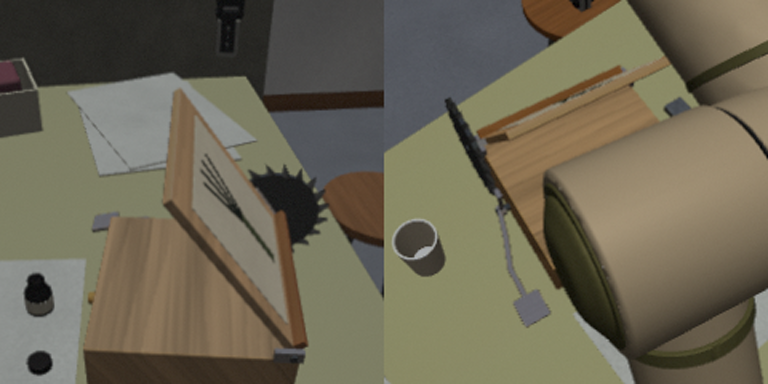

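The lever pad stays down, the board is still up and the gripper is above it, clear of it. I'll descend and push along the arc.

{"api": "drive_tool", "payload": {"offset": [[0,0,0.5],[0,0,0.5],[0,0,0.5],[0,0,0.5],[0,0,0.4],[-0.2,0,0.25],[-0.2,0,0.25],[-0.2,0,0.16],[-0.2,0,0.16],[-0.2,0,0.17]], "turn": [[0,0,0],[0,0,0],[0,0,0],[0,0,0],[0,0,0],[0,0,0],[0,0,0],[0,0,0],[0,0,0],[0,0,0]], "hand": [0,0,0,0,0,0,0,0,0,0]}}

```text
time_s: 11.6
position: [0.6254, -0.0493, 0.263]
tool_rot: [[0.981, -0.194, 0.004], [-0.194, -0.981, -0.001], [0.004, 0.0, -1.0]]
ft_force: [2.6, -0.3, 2.5]
grip_width: 0.0
gripper_force: 1.9
```

```bash
python3 - <<'E'
from h import *
o=observe();e=np.load('e.npy');print(o['time_s'],o['ft_force'],R(e[2]).T@(o['position']-[e[0],e[1],0])*1000)
b=np.hstack([get_image('side')[40:260,180:380]])
cv2.imwrite('pics/p4.png',cv2.resize(b,None,fx=2,fy=2,interpolation=2))
E
```

```text
11.6 [ 2.58438534 -0.3163439   2.49318726] [-19.91264737   0.45660051 262.99000849]
```

View pics/p4.png

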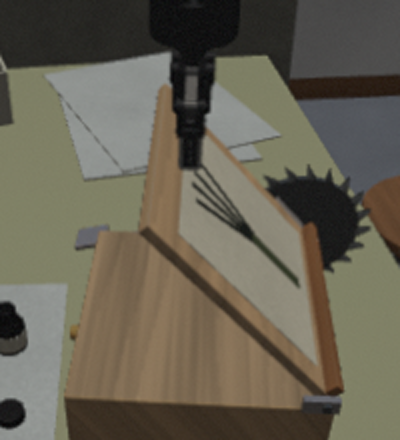

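Contact is at mid-width near the free edge at about 3.6 N, and the board is moving. I'll continue along the arc.

{"api": "drive_tool", "payload": {"offset": [[-0.29,0,0.31],[-0.29,0,0.31],[-0.24,0,0.34],[-0.24,0,0.35],[-0.19,0,0.38],[-0.18,0,0.38],[-0.13,0,0.4],[-0.12,0,0.4],[-0.05,0,0.28],[-0.05,0,0.28]], "turn": [[0,0,0],[0,0,0],[0,0,0],[0,0,0],[0,0,0],[0,0,0],[0,0,0],[0,0,0],[0,0,0],[0,0,0]], "hand": [0,0,0,0,0,0,0,0,0,0]}}

```text
time_s: 12.9
position: [0.5554, -0.0358, 0.1245]
tool_rot: [[0.981, -0.194, 0.0], [-0.194, -0.981, 0.0], [0.0, -0.0, -1.0]]
ft_force: [-1.0, 1.3, 2.7]
grip_width: -0.0
gripper_force: 1.3
```

{"api": "drive_tool", "payload": {"offset": [[-0.02,0,0.2],[-0.02,0,0.2],[0,0,0.1],[0,0,0.05],[0,0,0.05],[0,0,0.05],[0,0,0],[0,0,0],[0,0,0],[0,0,0]], "turn": [[0,0,0],[0,0,0],[0,0,0],[0,0,0],[0,0,0],[0,0,0],[0,0,0],[0,0,0],[0,0,0],[0,0,0]], "hand": [0,0,0,0,0,0,0,0,0,0]}}

```text
time_s: 14.15
position: [0.554, -0.036, 0.1008]
tool_rot: [[0.981, -0.194, 0.002], [-0.194, -0.981, -0.001], [0.002, 0.001, -1.0]]
ft_force: [-7.5, 2.8, 22.2]
grip_width: -0.0
gripper_force: 10.7
```

The tip is at z = 100.8 mm with 22 N resisting, so the board is flat on the box. I'll lift off and check.

{"api": "drive_tool", "payload": {"offset": [[0,0,-0.3],[0,0,-0.5],[0,0,-0.8],[0,0,-0.8],[0,0,-0.8],[0,0,-0.5],[0,0,0],[0,0,0],[0,0,0],[0,0,0]], "turn": [[0,0,0],[0,0,0],[0,0,0],[0,0,0],[0,0,0],[0,0,0],[0,0,0],[0,0,0],[0,0,0],[0,0,0]], "hand": [0,0,0,0,0,0,0,0,0,0]}}

```text
time_s: 15.4
position: [0.5538, -0.0359, 0.2459]
tool_rot: [[0.981, -0.195, -0.001], [-0.195, -0.981, 0.0], [-0.001, -0.0, -1.0]]
ft_force: [-0.3, 0.1, -0.7]
grip_width: -0.0001
gripper_force: 0.0
```

```bash
python3 - <<'E'
from h import *
o=observe();print(o['time_s'],o['ft_force'],o['position'])
b=np.hstack([get_image('side')[80:320,150:390],get_image('scene')[80:320,100:340]])
cv2.imwrite('pics/p5.png',cv2.resize(b,None,fx=1.6,fy=1.6,interpolation=2))
E
```

```text
15.4 [-0.25462201  0.0980709  -0.65089007] [ 0.55376718 -0.03589707  0.24585987]
```

View pics/p5.png

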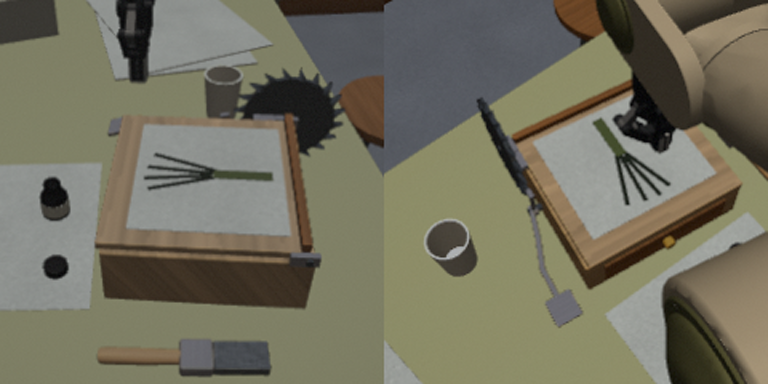

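The board lies flat, the lever pad is still down (at (563,307) in the scene half), the other items stand where they were and the gripper is clear. I'll hand it in.

```bash
python3 -c "
from rig import env;print(env.close_job())"
```

```text
the job is handed in; nothing more can be done
None
```

I pressed the release lever to its end stop, pushed the board flat onto the box and handed the job in at about 15.5 s; the last pictures show the lever still down, the loose items unmoved and the gripper clear, but hand-in returned no verdict.

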